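# Show the rivet set's key to the inspection camera in the mirror

### The job

Turn the rivet set that stands in the round holder until the key on its side points straight at the round mirror's middle. Then turn the sprung mirror by the grip bar on its top until the small inspection camera on the stand sees the tip of that key in the middle of the mirror, and finish with the gripper still holding the mirror steady at that angle, as it swings back if let go. Leave the loose things lying about where they are.

Things in the scene. Friction and masses are not known exactly. Their poses are not given: they have to be found in the camera images.
- stand: inspection stand, fixed to the bench: gray base plate 80 (x) x 260 (y) x 12 mm with the mirror's post near one end and a small black camera on a post near the other. Origin on the bench (z = 0) on the mirror's vertical pivot axis; the camera is on its -y side, 156 mm away. The stand's yaw varies by up to 0.2 rad
- lens (a point): middle of the camera's lens front, in the stand's frame at (0, -156, 105) mm; the camera looks along the stand's +y straight at the mirror's middle
- mirror (a joint): angle of the mirror about its vertical pivot, rad, 0 to 1.4, growing counter-clockwise seen from above. At 0 (where its spring of 0.06 N m/rad returns it) it faces the camera squarely
- mirror_center (a point): middle of the round mirror's shiny face, 105 mm above the bench and on the pivot axis (it stays in place as the mirror turns); x points out of the face along the mirror's normal, z up. The mirror is 68 mm across in a dark steel rim. On top, centred on the pivot axis, is a steel grip bar 12 mm thick (along the normal x), 36 mm long (along y), from 152 to 190 mm above the bench
- sight (a point): no visible object: the camera's line of sight after the mirror. Origin at the mirror's middle, x points along the reflected line of sight, z up; it turns at twice the mirror's angle (at 0 it runs back to the lens). The camera sees in the middle of the mirror whatever this x axis meets
- holder: dark steel round holder fixed to the bench, 76 mm across at the foot, 70 mm high; origin on the bench below the axis about which the rivet set turns. It stands 140 to 205 mm from the mirror, in front of the stand on its +x side
- rivet_set (a joint): angle of the rivet set in its holder about the vertical axis, rad, -1.2 to 3.0, growing counter-clockwise seen from above; at 0 the key points along the holder's +y. It stays where it is left (friction about 0.03 N m). Starts 0.1 to 0.8; the key needs to turn counter-clockwise about 0.4 to 2.2 rad
- key (a point): middle of the outer end of the key, the lug (8 mm wide, 16 mm high, 18 mm proud) on the side of the rivet set, 32 mm from the turning axis and 105 mm above the bench; x points outward from the axis along the key, z up
- set_top (a point): middle of the rivet set's top, on its turning axis, 165 mm above the bench; x along the key's direction. The set is a steel cylinder 28 mm across; its top 40 mm (125 to 165 mm above the bench) is a flat tongue to grip, 12 mm thick (y) and 26 mm long (x, along the key)
- spare_set_a: bystander, leave alone: one of two spare steel rivet sets lying on the dark strip, 74 long, 24 thick (sizes in mm); origin at the middle of its underside
- spare_set_b: bystander, leave alone: the other spare steel rivet set on the strip, 74 long, 24 thick (sizes in mm); origin at the middle of its underside
- drift_punch: bystander, leave alone: drift punch lying on the strip, 130 long, 12 thick (sizes in mm); origin at the middle of its underside
- dish: bystander, leave alone: cream enamel parts dish, 110 across, 40 high (sizes in mm); origin at the middle of its underside
- sash_weight: bystander, leave alone: squat cast-iron sash weight standing upright, 68 across, 97 high (sizes in mm); origin at the middle of its underside
- brass_riveter: bystander, leave alone: brass-bodied hand riveter lying down, about 125 by 130, 38 high (sizes in mm); origin at the middle of its underside
- bucking_bar: bystander, leave alone: plain dark steel bar, 85 x 34 x 28, lying beside the stand (sizes in mm); origin at the middle of its underside
Not all that is in view belongs to the job. Leave any orange or pink look-alike of the holder alone.

How it is judged:
By the outcome, as a careful person would: the job done as asked, in the order asked, and still so for the second after the job is handed in, while the arm keeps its last pose, push and grip.
It also fails if it takes over 56 s, if anything falls off the work surface, if the arm or the gripper's body presses on something with over 40 N, if the wrist force passes 120 N, or if a joint passes its speed limit or range.

### The arm

A 6-joint arm with a two-finger parallel gripper is mounted at the origin on the work surface. World frame = base frame: x ahead of the robot, y to its left, z up, the work surface at z = 0. Lengths are in m, angles in rad, forces in N, time in s.
With the tool pointing down it reaches from about 0.35 to 0.925 m from the base axis. Payload 6.4 kg.
Tool frame: the origin (TCP) lies at the very end of the fingers, on their centre line; the grasp point (between the pads) lies 19 mm behind it; z points along the fingers, y is the direction in which the jaws open and shut (so a half turn about z gives the same grasp; the last joint's range is limited). The gripper opens to 94 mm and grips with 3 to 60 N. Pads are 16 mm wide; open, the fingers measure 119 mm over their backs; the gripper's body (75 mm by 177 mm) begins 78 mm behind the grasp point.
Start: joints at [0.991, 0.245, 1.558, -0, 1.339, -0.174], TCP at [0.257, 0.597, 0.205] pointing down, gripper open.
Joint ranges: [-3.13, 3.13], [-1.02, 2.26], [0.13, 2.54], [-0.95, 4.09], [0.21, 2.88], [-2.74, 2.74]. Speed limits (rad/s): [2.57, 2.57, 3.14, 3.14, 3.14, 3.14].

### API

Orientations are given as a rotation vector (axis times angle).
In Python, from plant import * gives the robot as it stands. Calls block until the motion is done:
- move_pose(position, orientation): joint-space move of the TCP to a pose.
- move_linear(position, feed=0.15, rotation=None, guard=None): straight line of the TCP; rotation=None keeps the orientation; feed is the mean speed in m/s. With guard (N) it stops when the force on the tool has changed by that much, and returns True; else False.
- move_j(angles): joint-space move.
- move_gripper(opening, grip_force=None): finger opening in m; grip_force is the grip in N (None keeps the last); returns when the fingers have stopped.
- sleep(seconds).
- solve_ik(position, orientation): joint angles nearest the present ones, or None.
- observe(): the state.
- capture(name): name is "scene" or "side" or "wrist"; returns a dict with "image" (480x640x3 uint8, red, green, blue), "range_z" (480x640 float32, m along the optical axis (not along the pixel's ray), 0 where there is no reading), "camera_matrix" (3x3 intrinsics, pixels), "k1" (the pictures are not rectified: a ray, as slopes to the right and down, at radius r is drawn at 1 + k1 r^2 times it, then the intrinsics apply), "camera_from_world" (4x4, takes a point from world to camera coordinates); the wrist camera has in their place "tool_from_camera" (4x4, takes a point from camera to tool coordinates, whose origin is the TCP and whose axes are the flange's). Camera axes: x right, y up, looking along -z (the intrinsics and any distortion apply to the point x, -y, -z); pixel columns grow to the right and rows downward; lengths in m; the calibration is good to about 2 mm. A picture is of the moment at which its call begins: read the wrist's pose just before it.
A pose or a line that the arm cannot do raises IKError and nothing moves.
- job_done(): hands the job in, once; it reports no verdict.
The state is a dict: "time_s": time; "q": joint angles; "joint_vel": joint speeds; "joint_torque": joint torques, N m; "position": TCP position; "tool_rot": TCP orientation; "contact_force": force on the tool from outside, world axes, zero at the start; "ft_torque": the same for the moment, N m; "grip_width": finger opening in m.
Only numpy, scipy, OpenCV 4.12 (cv2) and the standard library are available. Lean on these libraries where they do the work, as an engineer would, in place of code of your own. Each camera call takes 0.05 s, during which the arm holds its last target. There are 200 camera calls.

## Working session

There is one attempt and no reset: what is moved stays moved. The work goes in short steps, each a Python script; the robot and the scene stay as the last script left them, time stands still between calls to the robot, and variables do not carry over. Pictures are saved under pics/ and viewed, about 8 in all and at most 12, crops included, and the job is handed in when it is done.

```bash
ls; mkdir -p pics
cat > h.py <<'E'
from plant import *
import numpy as np, cv2, pickle
def grab(n):
    s=observe(); c=capture(n); 
    cv2.imwrite(f'pics/{n}_{s["time_s"]:.2f}.png',c['image'][:,:,::-1]); c['state']=s
    pickle.dump(c,open(f'{n}.pkl','wb')); return c
E
python3 - <<'E'
from h import *
a=grab('scene');b=grab('side')
cv2.imwrite('pics/scene0.png',a['image'][:,:,::-1]);cv2.imwrite('pics/side0.png',b['image'][:,:,::-1])
for c in(a,b): print(c['camera_matrix'],c['k1'],np.linalg.inv(c['camera_from_world']))
print(observe())
E
```

```text
pics
[[601.05959606   0.         335.55224035]
 [  0.         601.05959606 240.38485604]
 [  0.           0.           1.        ]] -0.04125057937531643 [[-0.76844935 -0.40481437  0.49559148  1.14848931]
 [ 0.6396891  -0.50633712  0.57829108  0.67739199]
 [ 0.01683583  0.76141188  0.64804977  0.89482403]
 [ 0.          0.          0.          1.        ]]
[[466.87787395   0.         323.97713211]
 [  0.         466.87787395 248.14179515]
 [  0.           0.           1.        ]] -0.011524616454989525 [[ 0.94912041  0.21868615 -0.22659835  0.38809949]
 [-0.31464717  0.62896162 -0.71091802 -0.57608444]
 [-0.01294626  0.74604534  0.66576929  0.66938721]
 [ 0.          0.          0.          1.        ]]
{'time_s': 0.1, 'q': array([ 9.90928040e-01,  2.45756985e-01,  1.55886404e+00, -1.16122736e-05,
        1.33869174e+00, -1.74076895e-01]), 'joint_vel': array([ 4.41962627e-04, -7.35470879e-04, -3.16983450e-03,  2.21120343e-03,
       -4.36738724e-05,  1.51656719e-04]), 'joint_torque': array([ 9.44208950e-04, -4.16914773e+01, -3.15524805e+01,  6.87737041e-02,
        3.09785677e-02, -7.82762186e-05]), 'position': array([0.25627344, 0.59676999, 0.20446248]), 'tool_rot': array([-6.32921441e-01, -3.07653969e+00,  2.51825294e-03]), 'contact_force': array([-0.10344054, -0.65643494,  0.2834482 ]), 'ft_torque': array([-0.00591286,  0.0268592 ,  0.0174253 ]), 'grip_width': 0.09381633126968993}
```

View pics/scene0.png

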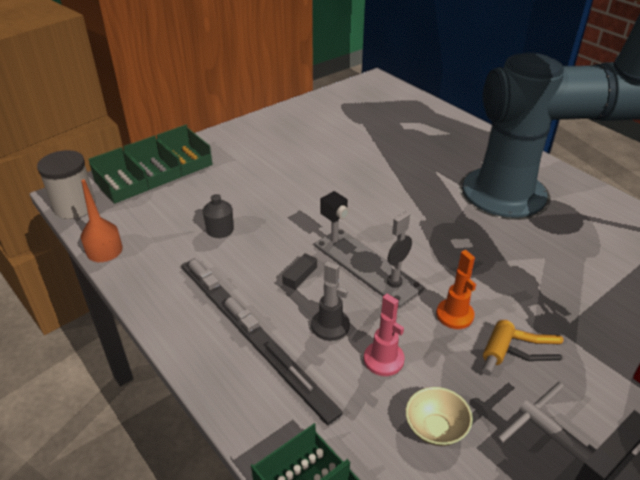

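View pics/side0.png

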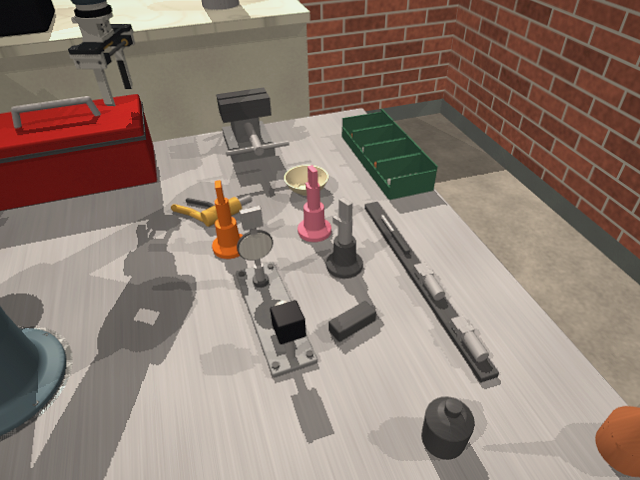

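Candidates for the holder: dark one at scene (330,320) / side (345,262), pink at scene (385,355), orange at scene (457,315). The dark steel one fits the description. The mirror's grip bar is at scene (401,222) / side (250,215).

```bash
cat >> h.py <<'E'
def cloud(c):
    K=c['camera_matrix'];h,w=c['range_z'].shape
    u,v=np.meshgrid(np.arange(w),np.arange(h))
    p=cv2.undistortPoints(np.stack([u,v],-1).reshape(-1,1,2).astype(float),K,np.array([c['k1'],0,0,0,0.])).reshape(h,w,2)
    z=c['range_z']; P=np.stack([p[...,0]*z,-p[...,1]*z,-z],-1)
    if 'camera_from_world' in c: T=np.linalg.inv(c['camera_from_world'])
    else:
        T0=np.eye(4);T0[:3,:3]=cv2.Rodrigues(c['state']['tool_rot'])[0];T0[:3,3]=c['state']['position'];T=T0@c['tool_from_camera']
    W=P@T[:3,:3].T+T[:3,3]; W[z==0]=np.nan; return W
def sl(W,xy,r,z0,z1):
    with np.errstate(all='ignore'):
        return W[(np.hypot(W[...,0]-xy[0],W[...,1]-xy[1])<r)&(W[...,2]>z0)&(W[...,2]<z1)]
E
python3 - <<'E'
from h import *
for n,pts in(('scene',dict(setfoot=(330,325),settop=(332,270),bar=(401,222),cam=(334,205),plateA=(405,297),bb=(300,270),punch=(300,375),orange=(465,262),pink=(389,305),riv=(500,340),dish=(438,418),sash=(217,222))),('side',dict(setfoot=(345,265),settop=(345,208),bar=(250,215),cam=(290,325),mir=(256,245),bb=(352,320)))):
    c=pickle.load(open(n+'.pkl','rb'));W=cloud(c)
    for k,(u,v) in pts.items(): print(n,k,W[v,u].round(3))
    S=W[pts['settop'][1],pts['settop'][0],:2];B=W[pts['bar'][1],pts['bar'][0],:2]
    for nm,xy,z0,z1 in(('tongue',S,.13,.175),('bar',B,.157,.195)):
        P=sl(W,xy,.03,z0,z1);print(nm,len(P),P.min(0).round(3),P.max(0).round(3),P.mean(0).round(3))
E
```

```text
scene setfoot [0.655 0.091 0.031]
scene settop [0.644 0.081 0.161]
scene bar [0.472 0.078 0.182]
scene cam [ 0.49  -0.099  0.127]
scene plateA [0.479 0.118 0.015]
scene bb [ 0.607 -0.067  0.031]
scene punch [0.767 0.144 0.024]
scene orange [0.432 0.21  0.151]
scene pink [0.62  0.203 0.154]
scene riv [0.439 0.324 0.04 ]
scene dish [0.631 0.353 0.006]
scene sash [ 0.67  -0.29   0.051]
tongue 278 [0.628 0.06  0.13 ] [0.65  0.089 0.17 ] [0.642 0.076 0.152]
bar 283 [0.445 0.065 0.157] [0.485 0.081 0.193] [0.469 0.075 0.178]
side setfoot [0.631 0.051 0.024]
side settop [0.634 0.064 0.156]
side bar [0.461 0.066 0.182]
side cam [ 0.472 -0.138  0.122]
side mir [0.465 0.074 0.107]
side bb [ 0.594 -0.086  0.026]
tongue 260 [0.626 0.058 0.13 ] [0.647 0.086 0.167] [0.635 0.069 0.151]
bar 389 [0.445 0.063 0.157] [0.48  0.08  0.191] [0.462 0.067 0.176]
```

```bash
cat >> h.py <<'E'
def down(y):  # tool y axis (jaws) along world direction (sin y,-cos y)
    Rz=cv2.Rodrigues(np.array([0,0,float(y)]))[0]
    return cv2.Rodrigues(Rz@np.diag([1.,-1,-1]))[0].ravel()
E
python3 - <<'E'
from h import *
s=observe();print(cv2.Rodrigues(s['tool_rot'])[0].round(2))
move_linear([.257,.597,.42],feed=.3)
for y in (0,np.pi/2,-np.pi/2,np.pi): print(y,solve_ik([.50,.07,.44],down(y)))
c=capture('wrist');print(c['tool_from_camera'].round(3),c['camera_matrix'])
E
```

```text
[[-0.92  0.39 -0.  ]
 [ 0.39  0.92 -0.  ]
 [ 0.   -0.   -1.  ]]
0 [-8.58205537e-02 -1.90405548e-01  1.58536567e+00 -4.44089210e-16
  1.74663254e+00  1.48497577e+00]
1.5707963267948966 [-8.58205537e-02 -1.90405548e-01  1.58536567e+00 -4.44089210e-16
  1.74663254e+00 -8.58205537e-02]
-1.5707963267948966 None
3.141592653589793 [-0.08582055 -0.19040555  1.58536567  0.          1.74663254 -1.65661688]
[[ 0.001  0.958  0.286  0.084]
 [ 1.    -0.001  0.    -0.   ]
 [ 0.001  0.286 -0.958 -0.18 ]
 [ 0.     0.     0.     1.   ]] [[401.9891326    0.         319.14796939]
 [  0.         401.9891326  238.19167378]
 [  0.           0.           1.        ]]
```

Run:
```python
from h import *
move_pose([.55,.02,.36],down(np.pi/2)); sleep(.3)
c=grab('wrist');cv2.imwrite('pics/w1.png',c['image'][:,:,::-1]);W=cloud(c);print(observe()['time_s'])
for nm,xy,z0,z1,w in(('tongue',(.638,.073),.158,.175,12),('bar',(.465,.071),.183,.2,12)):
    P=sl(W,xy,.04,z0,z1)[:,:2].astype(np.float32);r=cv2.minAreaRect(P);print(nm,len(P),r,sl(W,xy,.04,z0,z1)[:,2].mean())
```

```text
3.6833
tongue 396 ((0.6374413967132568, 0.07180771231651306), (0.01246037520468235, 0.02612730860710144), 23.697227478027344) 0.16551201169264987
bar 592 ((0.46295708417892456, 0.07046674937009811), (0.035913288593292236, 0.012288561090826988), 3.3699285984039307) 0.19075987900332392
```

View pics/w1.png

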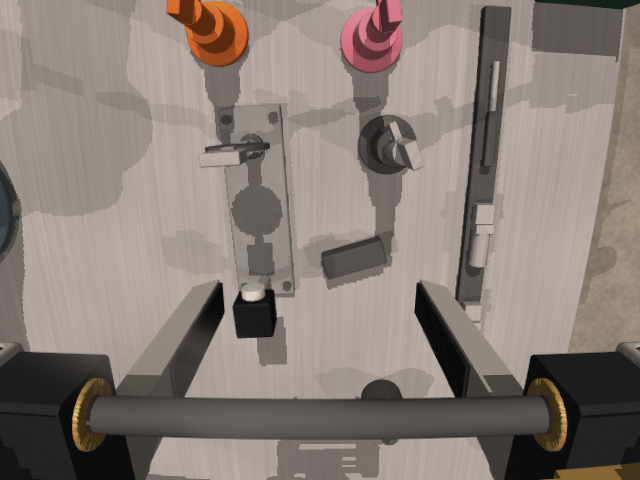

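The wrist view shows the tongue top at (405,145), grip bar at (222,157), lens at (253,292), orange (217,35), pink (371,40). Tongue and bar sizes match those given. Next I check the key's side and the choice of holder in one crop, and the stand's yaw from the lens and plate.

Run:
```python
from h import *
a=pickle.load(open('scene.pkl','rb'));cv2.imwrite('pics/crop.png',cv2.resize(a['image'][190:350,280:440,::-1],None,fx=4,fy=4)[:600])
W=cloud(pickle.load(open('wrist.pkl','rb')))
P=sl(W,(.473,-.11),.05,.115,.15);r=cv2.minAreaRect(P[:,:2].astype(np.float32));print('cam',len(P),P[:,2].mean(),r)
im=pickle.load(open('wrist.pkl','rb'))['image']
print('lens px',[W[v,253].round(3).tolist() for v in (288,291,294,297)])
P=sl(W,(.473,.0),.22,.009,.016);P=P[(abs(P[:,0]-.473)<.06)];r=cv2.minAreaRect(P[:,:2].astype(np.float32));print('plate',len(P),r)
```

```text
cam 1663 0.12624795591203175 ((0.4729456305503845, -0.11268436908721924), (0.04472207650542259, 0.0573662631213665), 3.0162456035614014)
lens px [[0.473, -0.086, 0.11], [0.474, -0.086, 0.118], [0.474, -0.089, 0.12], [0.474, -0.093, 0.12]]
plate 9934 ((0.4639357030391693, 0.039275288581848145), (0.08318836987018585, 0.3603474497795105), 3.9570250511169434)
```

View pics/crop.png

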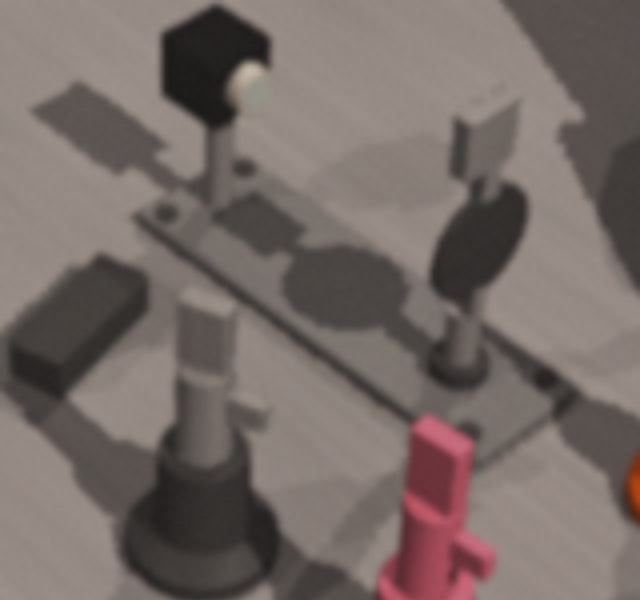

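Crop: the dark holder with its steel set has a key pointing right in the picture (crop (250,412)), i.e. world direction 113.7°. The target is about 180.4°, so about 1.16 rad counter-clockwise, within the stated range. The yaw estimates agree (3.4° bar, 3.0° camera box, about 3.5° pivot to lens).

Run:
```python
from h import *
S=np.array([.6374,.0718]);B=np.array([.463,.0705]);r=np.radians
move_gripper(.045,20)
move_pose([*S,.26],down(r(113.7)))
print(move_linear([*S,.130],feed=.12,guard=8),observe()['position'],observe()['contact_force'])
move_gripper(0.0,15);s=observe();print(s['grip_width'],s['contact_force'],s['time_s'])
```

```text
False [0.63814898 0.07175927 0.13113337] [-0.78869816 -0.16167992  0.66223861]
0.011919676587768498 [ 2.0145835   1.68673683 -0.8155591 ] 7.0417
```

Run:
```python
from h import *
S=np.array([.6374,.0718]);r=np.radians
move_gripper(0.0,30)
for y in (136,158,180.4): move_pose([*S,.130],down(r(y)));
sleep(.2)
s=observe();R=cv2.Rodrigues(s['tool_rot'])[0];print(np.degrees(np.arctan2(R[1,0],R[0,0])),s['grip_width'],s['contact_force'],s['ft_torque'],s['time_s'])
move_gripper(.045);move_linear([*S,.26],feed=.15)
# look from the same place as before
move_pose([.55,.02,.36],down(np.pi/2)); sleep(.3)
c=grab('wrist');W=cloud(c);cv2.imwrite('pics/w2.png',cv2.resize(c['image'][80:260,180:440,::-1],None,fx=3,fy=3))
for nm,xy,z0,z1,w in(('tongue',(.638,.073),.158,.175,12),('bar',(.465,.071),.183,.2,12),('key',(.606,.073),.09,.118,8)):
    P=sl(W,xy,.04 if nm!='key' else .014,z0,z1);print(nm,len(P),cv2.minAreaRect(P[:,:2].astype(np.float32)))
print(observe()['time_s'])
```

```text
-179.76806423957797 0.012034878776594983 [ 4.54718397  2.1743202  -1.02206732] [ 0.38401726 -0.71879621  0.03858893] 8.8333
tongue 395 ((0.6373260021209717, 0.07189223915338516), (0.02654923126101494, 0.012014846317470074), 0.24517662823200226)
bar 599 ((0.4625857174396515, 0.07049950212240219), (0.036574240773916245, 0.01223069243133068), 3.0124399662017822)
key 139 ((0.6122653484344482, 0.0716947466135025), (0.014677009545266628, 0.00792209804058075), 0.5611621737480164)
12.2167
```

View pics/w2.png

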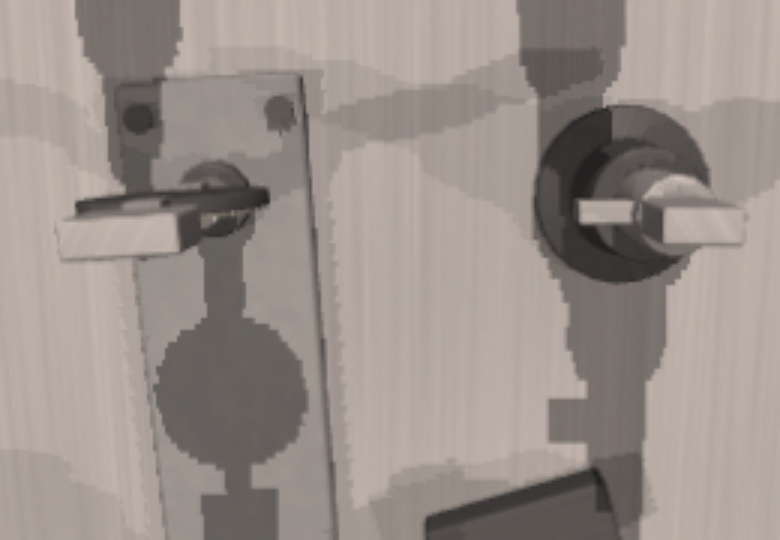

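The key now points at the mirror to about 0.2°. Now the mirror.

Run:
```python
from h import *
B=np.array([.4628,.0705]);r=np.radians
move_gripper(.045,20)
move_pose([*B,.29],down(r(3.2)))
print(move_linear([*B,.158],feed=.12,guard=8),observe()['contact_force'])
move_gripper(0.0,30);s=observe();print(s['grip_width'],s['contact_force'],s['position'])
for y in (18,33,46.9): move_pose([*B,.158],down(r(y)))
sleep(.2)
s=observe();R=cv2.Rodrigues(s['tool_rot'])[0];print(np.degrees(np.arctan2(R[1,0],R[0,0])),s['grip_width'],s['contact_force'],s['ft_torque'],s['position'],s['time_s'])
c=grab('wrist');cv2.imwrite('pics/w3.png',c['image'][:,:,::-1]);W=cloud(c)
P=sl(W,(.6373,.0719),.04,.158,.175);print('tongue',len(P),cv2.minAreaRect(P[:,:2].astype(np.float32)) if len(P) else '')
c=grab('side');cv2.imwrite('pics/s3.png',cv2.resize(c['image'][150:350,180:420,::-1],None,fx=3,fy=3));W=cloud(c)
M=sl(W,B,.04,.08,.13)
M=M[np.hypot(*(M[:,:2]-B).T)<.028]; n=np.linalg.svd(M-M.mean(0))[2][2]; print('mirror normal deg',len(M),n,np.degrees(np.arctan2(n[1],n[0])))
```

```text
False [ 0.29377628 -0.23280454  0.21194869]
0.011512940812111435 [-0.66987647  1.98605303  0.46706314] [0.46284768 0.07081413 0.15810383]
46.774812532892206 0.01216659187596637 [-0.04022818  1.94028665  1.64874078] [ 0.57302855  0.07345182 -0.01232486] [0.46292521 0.07060179 0.15810194] 16.9667
tongue 2018 ((0.6368663311004639, 0.0718643069267273), (0.0271056666970253, 0.012888792902231216), 0.7424761056900024)
mirror normal deg 383 [-0.73206032  0.68117539 -0.00936867] 137.062099378544
```

View pics/s3.png

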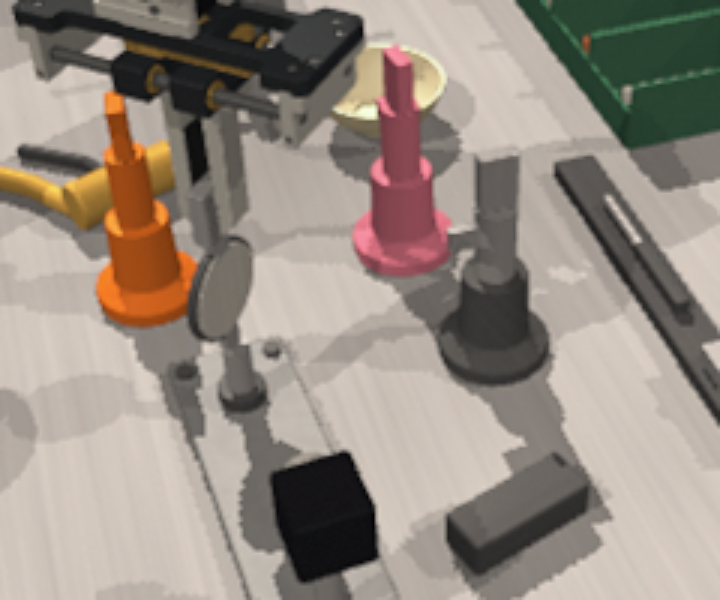

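Side view: the gripper holds the bar (crop (215,200)), and the mirror faces the set with its key at (465,238) toward it. The measured mirror normal is −42.9° against −43.1° wanted. Handing in.

Run:
```python
from h import *
s=observe();print(s['grip_width'],s['time_s']);job_done()
```

```text
0.0120692899074551 17.0667
the job is handed in; nothing more can be done
```

I turned the rivet set about 1.16 rad counter-clockwise until its key points at the mirror's middle. I then turned the mirror to about 0.76 rad by its grip bar. The gripper is still holding it there with a grip of 30 N. I handed the job in at 17.1 s of robot time.

- **Key direction:** it was about 0.2° off the mirror's middle when I looked again after turning it. A closer look while gripping the mirror gave about 0.3°. That is under 1 mm at the mirror.
- **Mirror angle:** the measured mirror normal is −42.9°, against −43.1° wanted. The tool's own angle agrees within about 0.1°. The reflected line of sight should pass within about 1 mm of the key's tip. I did not see the inspection camera's own view, so this is worked out from the geometry.
- **Disagreements:** readings of the stand's yaw ranged from 3.0° to 4.0° and I used 3.3°. The 4.0° one, from the base plate, came out 100 mm too long, so I gave it little weight.
- **Forces and other things:** wrist force readings stayed around 5 N or less at the moments I checked. I touched nothing else.

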